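# Snap the retaining clip of an air coupling home in bench pincers

## Robot

A 7-joint arm with a two-finger parallel gripper is mounted at the origin on the work surface. World frame = base frame: x ahead of the robot, y to its left, z up, the work surface at z = 0. Lengths are in m, angles in rad, forces in N, time in s.
With the tool pointing down it reaches from about 0.425 to 0.925 m from the base axis. Payload 6.8 kg.
Tool frame: the origin (TCP) lies between the finger pads; the fingertips stand r.finger_overhang ahead of it and the grasp point (between the pads) lies 2 mm behind it (r.finger_overhang is the distance from the TCP to the fingertips, in m); z points along the fingers, y is the line along which they close (so a half turn about z gives the same grasp; the last joint's range is limited). The gripper opens to 88 mm and grips with 3 to 60 N. Pads are 20 mm wide; open, the fingers measure 115 mm over their backs; the gripper's body (75 mm by 178 mm) begins 61 mm behind the grasp point.
Start: joints at [-1.333, 0.477, 0.022, 1.555, -0.011, 1.109, -0.083], TCP at [0.229, 0.635, 0.24] pointing down, gripper open.
Joint ranges: [-2.96, 2.96], [-0.34, 2.1], [-1.41, 1.46], [0.24, 2.44], [-1.37, 4.51], [0.17, 1.92], [-2.96, 2.96]. Speed limits (rad/s): [2.39, 2.39, 3.14, 3.14, 3.14, 3.14, 3.14].

## Interface

Orientations are given as a rotation vector (axis times angle).
In Python, from bench import r, eyes, job gives the robot as it stands.
- The arm moves only by the tool drive_tool, never from a script. Its argument "series" is a list of rows, each an object of numbers: "dx", "dy", "dz": the shift along the tool's x, y, z in units of 500 mm (1.0 is 500 mm); "rx", "ry", "rz": the turn, a rotation vector about the tool's x, y, z in units of pi rad (1.0 is pi rad); "gripper": the opening, from -1 (shut) to 1 (fully open). In form: [{"dx": .., "dy": .., "dz": .., "rx": .., "ry": .., "rz": .., "gripper": ..}, ...]. A call has 1 to 5 rows; each row is the pose to reach, as a shift and turn from the pose commanded when the call began, along the tool's axes at that moment, turning the shorter way round; what a row does not reach only later rows make up. A row lasts 1/8 s, in which the tool goes at most 62.5 mm and 10.7 degrees, less where a joint would pass 70% of its speed; a pose out of reach is approached as far as the arm can. A call with a number of a shift or a turn outside -1 to 1 is refused whole. A call with a gripper value outside its range is refused whole. The fingers move at their own pace and stop on an object; "force" is the grip in N (left out, the last holds). Time passes only in rows, so rows that repeat a pose let the fingers close. It gives the time, the measured TCP pose, the force, the opening and the grip force at its end, in the units of the state.
- r.state(): the state, without advancing time (a new reading comes with each control period).
- eyes.read_camera(name): name is "scene" or "top"; returns a dict with "img" (384x512x3 uint8, blue, green, red), "depth" (384x512 float32, m along the optical axis (not along the pixel's ray), 0 where there is no reading), "K" (3x3 intrinsics, pixels), "T" (4x4, takes a point from camera to world coordinates). Camera axes: x right, y up, looking along -z (the intrinsics and any distortion apply to the point x, -y, -z); pixel columns grow to the right and rows downward; lengths in m; the calibration is good to about 2 mm. A picture is of the moment at which its call begins.
- job.hand_in(): hands the job in; it is judged then, once.
Trained networks look in a picture, given as the dict that the camera call returned (one of the last four; its "shot" number tells which), for a name from the list of things; names that differ only in an ending like _2 or _b are one class to them, and where a whole thing is asked for, a point or a joint stands for the part that bears it (a point fixed in the world has none). Each returns a list of dicts, best first, with "conf" (0 to 1); they miss things now and then, are a little off and sometimes report something else, mostly with a low value. They report only what shows in the picture. A call takes as long as a camera call. They do not tell look-alikes from the thing itself.
- eyes.cut_out(label, picture): "region" (384x512 bool, what is visible of it) and "xy" ([column, row] in pixels, amid what is visible of it).
- eyes.landmark_of(label, picture): "xy" ([column, row] in pixels: a listed point, or the origin of a listed thing).
The state is a dict: "time": time; "joint_pos": joint angles; "qvel": joint speeds; "joint_efforts": joint torques, N m; "tool_pos": TCP position; "ee_rot": TCP orientation; "force": force on the tool from outside, world axes, zero at the start; "ft_torque": the same for the moment, N m; "gripper_width": finger opening in m; "grip_force": force on a finger pad.
Only numpy, scipy, OpenCV 4.12 (cv2) and the standard library are available. Lean on these libraries where they do the work, as an engineer would, in place of code of your own. Each camera call takes 0.05 s, during which the arm holds its last target. There are 200 camera calls.

## Task

Stand the brass air coupling whose clip still sticks out in the nest of the bench pincers, its clip facing one of the two jaws, and let go of it. Then squeeze the two pincer handles together gently, only until the clip gives and snaps fully home, and let go, leaving the coupling standing in the nest. Press the clip only with the pincers, never overload the handles or force the coupling into the nest, and leave everything else on the bench where it is.

Things in the scene. Friction and masses are not known exactly. Their poses are not given: they have to be found in the camera images.
- coupling: Brass air-line coupling to be worked on, 0.2 kg, upright, 84 mm tall. Origin on the neck's axis at the underside, z up. Foot 22 (x) x 30 (y) x 12 mm high, spanning y -11 to +19 mm; on it a square body 22 x 22 mm about the axis, up to 44 mm height; then the neck. A U-shaped steel clip sticks out on the +y side. The body's plain flat opposite it is at y = -11 mm.
- neck (a point): The place to hold the coupling: on the axis of its round neck, 70 mm above its underside. The neck is 16 mm in diameter and spans 44 to 84 mm height.
- spare: A second coupling of the same make and size whose clip is already home (its face 15 mm from the neck axis, not 21) and that wears a round protective cap, 26 mm wide, on its neck's top (88 mm tall in all): leave it alone. Same origin and axes.
- clip (a joint): How far the clip is pressed in, m: 0 sticking out, 0.006 fully home. Pressed on its face it resists with up to about 18 N, most at about a quarter of the travel, then less and less; near the end it gives, is pulled home and stays.
- clip_back: The bridge of the clip, 18 mm wide, 12 mm high, 4 mm thick, steel. Its origin lies 19 mm inside the bridge's middle, 30 mm above the coupling's underside; it goes in towards -y of the coupling.
- clip_face (a point): Middle of the clip's outer face: 21 mm from the neck axis while out, 15 mm when home, 30 mm above the underside.
- press: Bench pincers: grey cast base 135 x 100 x 12 mm, bolted down. Origin at table level under the nest's centre. x points from the nest to the pivot (60 mm off); the handles reach the other way, to x = -115 mm; the jaws close along y. Open, the left jaw is 21 mm from the nest's middle, the right one 28 mm less an unknown 0 to 10 mm by which its set screw stands in: where the clip gives must be felt.
- nest (a point): Centre of the nest's floor, 12 mm above the table; axes as the base. The nest is a slot 26 (x) by 44 mm (y), 12 mm deep. The coupling's foot stands in it with its y axis along the slot, either way round: 2 mm play each side in x, 7 mm in y. Best with the neck axis 5 mm from this point, away from the clip: the coupling is then clear of both jaws. Its foot slides in the slot, so the jaws centre it.
- cradle: The fixed block around the nest: four walls 8 mm thick, 42 x 60 mm outside, top 24 mm above the table, and the nest's floor. Origin and axes as the pincers' base. Pushing the coupling onto its floor or walls with more than 40 N harms it.
- handle_left: Left (+y) handle with its jaw, dark steel, 35 to 49 mm above the table. Origin on the pivot, 42 mm above the table; axes as the base when fully open. It turns on its own about the upright pin, with slight friction, and stays where it is left; at the start it may be up to 0.01 rad closed.
- handle_right: Right (-y) handle with its jaw; as the left one, mirrored.
- grip_left (a point): Middle of the left handle's round bar (10 mm thick) at a good place to squeeze: 115 mm from the pivot, 42 mm above the table, free below and between. Open, the two bars measure about 70 mm over their outsides here. Some 9 to 12 N on each handle makes the clip give; more than 16 N overloads it.
- grip_right (a point): The same place on the right handle.
- chisel_flat: Bystander: a steel flat chisel, 190 mm, lying on the bench; origin at its underside; leave it alone.
- chisel_claw: Bystander: a steel claw chisel, 200 mm, lying on the bench; origin at its underside; leave it alone.
- ferrule: Bystander: a small steel ring, 28 mm across, 12 mm high; origin at its underside; leave it alone.
- offcut: Bystander: a pale limestone offcut, 70 x 50 x 49 mm; origin at its underside; leave it alone.
- mallet: Bystander: a round wooden mallet standing on its head, 250 mm tall; origin at its underside; leave it alone.
- tin: Bystander: a small jar, 60 mm across, 75 mm tall; origin at its underside; leave it alone.
- brush: Bystander: a hand brush lying on the bench; origin at its underside; leave it alone.
There are look-alikes about, which are no part of the job. What is shaped like the coupling but purple is not meant.

How it is judged:
By the outcome, as a careful person would: the job done as asked, in the order asked, and still so for the second after the job is handed in, with the robot touching nothing.
It also fails if it takes over 45 s, if anything falls off the work surface, if the arm or the gripper's body presses on something with over 40 N, if the wrist force passes 120 N, or if a joint passes its speed limit or range.

## Working session

There is one attempt and no reset: what is moved stays moved. The work goes in short steps, Python scripts to look and compute and a tool call to move; the robot and the scene stay as the last step left them, time stands still between calls to the robot, and variables do not carry over. Pictures are saved under pics/ and viewed, at most 10 in all, crops included, and the job is handed in when it is done.

Besides the shell and the picture viewer there is one more tool, called after "Request:" as name(argument=value, ...), one argument or row to a line, values as JSON. drive_tool: Moves the arm, as the interface text tells. Shifts and turns lie within -1 to 1; 1 stands for 500 mm of shift or pi rad of turn. Its arguments: {"type":"object","properties":{"series":{"type":"array"},"force":{"type":"number"}},"required":["series"]}

```bash
mkdir -p pics; cat > h.py <<'E'
import numpy as np,cv2
from bench import r,eyes,job
def world(p,xy,z=None):
    K,T=p["K"],p["T"]
    u,v=xy; d=np.array([(u-K[0,2])/K[0,0],-(v-K[1,2])/K[1,1],-1.])
    o=T[:3,3]; dw=T[:3,:3]@d
    if z is None: s=p["depth"][int(round(v)),int(round(u))]
    else: s=(z-o[2])/dw[2]
    return o+s*dw
E
python3 - <<'E'
from h import *
s=r.state();print({k:np.round(v,3) for k,v in s.items()},r.finger_overhang)
for n in("top","scene"):
    p=eyes.read_camera(n);cv2.imwrite(f"pics/{n}0.png",p["img"]);print(n,p["T"].round(3).tolist(),p["K"].round(1).tolist(),[k for k in p])
    for l in("coupling","spare","neck","clip_face","nest","grip_left","grip_right","press"):
        zz={"neck":.07,"clip_face":.03,"nest":.012,"grip_left":.042,"grip_right":.042}.get(l,0)
        for d in eyes.landmark_of(l,p)[:3]:print(l,round(d["conf"],2),np.round(d["xy"],1),world(p,d["xy"],zz).round(4))
E
```

```text
{'time': np.float64(0.0), 'joint_pos': array([-1.333,  0.478,  0.022,  1.556, -0.012,  1.109, -0.083]), 'qvel': array([ 0.   , -0.   , -0.002, -0.001,  0.001, -0.   , -0.   ]), 'joint_efforts': array([ 0.0000e+00, -5.8286e+01,  1.5350e+00, -2.7260e+01, -5.4000e-02,
        1.7000e-02,  0.0000e+00]), 'tool_pos': array([0.229, 0.635, 0.239]), 'ee_rot': array([-5.400e-01, -3.095e+00,  3.000e-03]), 'force': array([-0.749,  0.222,  0.281]), 'ft_torque': array([0.012, 0.007, 0.056]), 'grip_force': np.float64(0.0), 'gripper_width': np.float64(0.088)} 0.017
top [[-0.018, 0.998, -0.058, 0.495], [-1.0, -0.018, -0.003, -0.054], [-0.004, 0.058, 0.998, 1.365], [0.0, 0.0, 0.0, 1.0]] [[403.6, 0.0, 247.2], [0.0, 403.6, 189.6], [0.0, 0.0, 1.0]] ['img', 'depth', 'K', 'T', 'shot']
coupling 0.68 [157.7 202.2] [0.5374 0.2528 0.    ]
coupling 0.54 [182.5 159.6] [0.6809 0.1676 0.    ]
coupling 0.44 [175.8 182.5] [0.6031 0.191  0.    ]
spare 0.56 [177.5 219.5] [0.4778 0.1863 0.    ]
neck 0.66 [151.6 203.8] [0.5305 0.2567 0.07  ]
neck 0.55 [355.2 154.9] [ 0.6762 -0.4015  0.07  ]
neck 0.5 [177.8 160.8] [0.667
[... 494 characters left out ...]
]] [[368.7, 0.0, 260.3], [0.0, 368.7, 188.4], [0.0, 0.0, 1.0]] ['img', 'depth', 'K', 'T', 'shot']
coupling 0.74 [349.1 205.2] [0.6621 0.173  0.    ]
coupling 0.68 [301.1 188.7] [0.5272 0.1151 0.    ]
coupling 0.65 [338.5 190.2] [0.5953 0.1993 0.    ]
spare 0.76 [310.5 173. ] [0.4806 0.1929 0.    ]
neck 0.67 [353.2 184.3] [0.662  0.1741 0.07  ]
neck 0.57 [341.8 169.8] [0.5947 0.2002 0.07  ]
neck 0.49 [339.3 153.3] [0.526  0.2595 0.07  ]
clip_face 0.6 [354.4 199.7] [0.6776 0.1707 0.03  ]
nest 0.9 [256.3 211.3] [ 0.549  -0.0592  0.012 ]
grip_left 0.8 [261.7 190.5] [ 0.5148 -0.0176  0.042 ]
grip_right 0.55 [265.2 220.1] [ 0.6189 -0.0814  0.042 ]
press 0.92 [256.7 215.3] [ 0.5513 -0.0596  0.    ]
```

```bash
python3 -c "
import cv2
a=cv2.imread('pics/top0.png')[130:250,120:280];cv2.imwrite('pics/tc.png',cv2.resize(a,None,fx=5,fy=5,interpolation=2)[:600,:800])
a=cv2.imread('pics/scene0.png')[130:280,190:390];cv2.imwrite('pics/sc.png',cv2.resize(a,None,fx=4,fy=4,interpolation=2))"
```

```text
(no output)
```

View pics/tc.png

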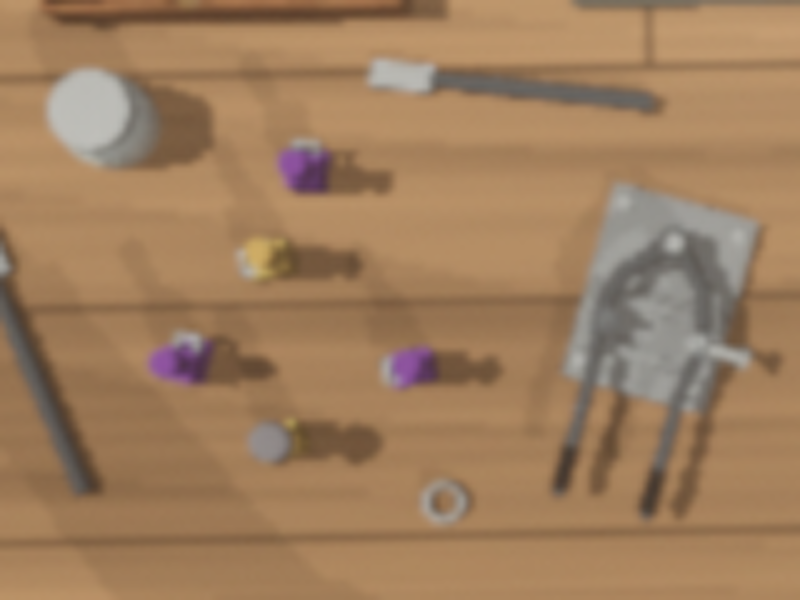

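View pics/sc.png

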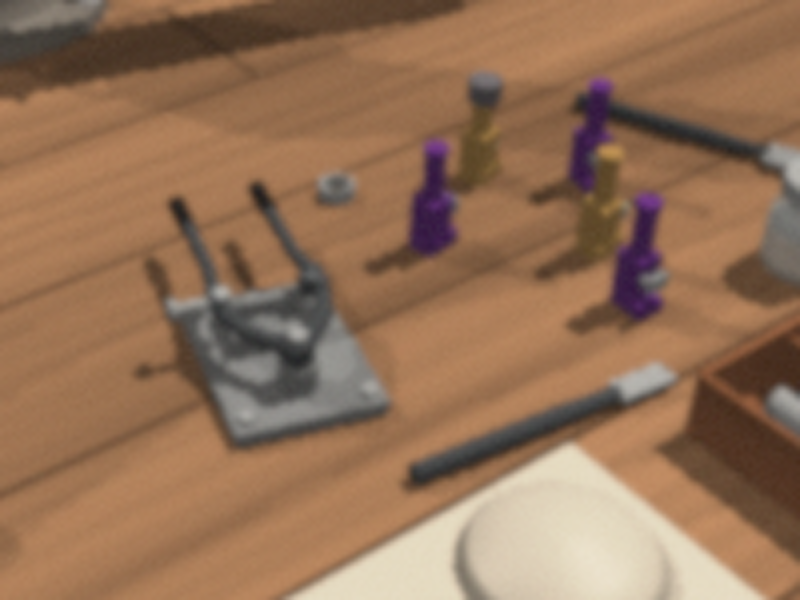

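```bash
cat >> h.py <<'E'
def cloud(p):
    K,T=p["K"],p["T"]; v,u=np.mgrid[:384,:512]; d=p["depth"]
    c=np.stack([(u-K[0,2])/K[0,0]*d,-(v-K[1,2])/K[1,1]*d,-d],-1)
    w=c@T[:3,:3].T+T[:3,3]; w[d==0]=np.nan; return w
E
python3 - <<'E'
from h import *
for n in("top","scene"):
    p=eyes.read_camera(n);w=cloud(p);np.save(f"{n}.npy",w);cv2.imwrite(f"pics/{n}1.png",p["img"])
    b,g,rr=[p["img"][...,i].astype(int) for i in range(3)]
    near=(np.hypot(w[...,0]-.60,w[...,1]-.197)<.03)
    for lo,hi in((.003,.015),(.015,.042),(.05,.08),(.08,.1)):
        m=near&(w[...,2]>lo)&(w[...,2]<hi)
        if m.sum(): print(n,lo,m.sum(),w[m].mean(0).round(4),w[m].min(0).round(3),w[m].max(0).round(3))
    m=near&(w[...,2]>.015)
    print(np.c_[np.argwhere(m),(w[m]*1000).round(0),p["img"][m]].astype(int)[::1 if n=="top" else 3].tolist())
    for l in ("press","cradle","handle_left","handle_right"):
        for d in eyes.cut_out(l,p)[:1]:
            q=w[d["region"]];print(l,d["conf"],d["region"].sum(),np.nanpercentile(q[:,2],[5,25,50,75,95]).round(3))
            if l=="press":
                q=q[(q[:,2]>.007)&(q[:,2]<.018)];rc=cv2.minAreaRect((q[:,:2]*1000).astype(np.float32));print("rect",rc)
        for d in eyes.landmark_of(l,p)[:1]: print("  lm",d["conf"],world(p,d["xy"],.042 if 'han' in l else 0).round(4))
    pass
E
```

```text
top 0.003 44 [0.5945 0.1954 0.0058] [0.571 0.169 0.003] [0.628 0.224 0.015]
top 0.015 20 [0.603  0.1889 0.0299] [0.593 0.177 0.016] [0.617 0.21  0.042]
top 0.05 8 [0.6011 0.1865 0.0578] [0.594 0.181 0.051] [0.611 0.198 0.067]
top 0.08 26 [0.6047 0.1894 0.085 ] [0.598 0.181 0.08 ] [0.611 0.198 0.089]
[[178, 170, 611, 194, 85, 98, 160, 194], [178, 171, 611, 191, 85, 98, 163, 196], [178, 172, 611, 187, 87, 99, 162, 194], [178, 173, 611, 185, 82, 96, 155, 185], [178, 174, 614, 188, 48, 87, 144, 175], [178, 175, 614, 185, 48, 86, 145, 175], [178, 176, 615, 182, 43, 82, 137, 164], [178, 177, 615, 180, 40, 69, 109, 137], [178, 178, 617, 181, 16, 74, 110, 142], [179, 169, 608, 198, 84, 103, 161, 193], [179, 170, 608, 194, 85, 100, 169, 202], [179, 171, 608, 190, 88, 101, 170, 204], [179, 172, 608, 188, 84, 100, 168, 201], [179, 173, 608, 185, 85, 94, 158, 189], [179, 174, 608, 181, 86, 78, 135, 165], [179, 175, 611, 184, 52, 72, 125, 153], [179, 176, 611, 182, 47, 67, 117, 142], [179, 177, 611, 180, 40, 56, 94, 119], [179, 178, 613, 180, 19, 59, 92, 119], [180, 168, 609, 210, 37, 140, 167, 1
[... 5303 characters left out ...]
, 50, 88, 113], [189, 336, 603, 178, 18, 41, 72, 96], [189, 339, 610, 183, 20, 40, 72, 94], [189, 342, 615, 190, 20, 45, 79, 104], [190, 337, 607, 179, 16, 42, 72, 95], [190, 340, 616, 181, 21, 43, 77, 100], [191, 340, 617, 181, 18, 47, 85, 109]]
press 0.59 1684 [0.008 0.012 0.014 0.044 0.05 ]
rect ((576.8943481445312, -67.53184509277344), (100.50572967529297, 134.52890014648438), 73.5918197631836)
  lm 0.63 [ 0.5349 -0.0518  0.    ]
cradle 0.51 132 [0.012 0.014 0.02  0.024 0.026]
  lm 0.76 [ 0.5708 -0.0662  0.    ]
handle_left 0.57 241 [0.036 0.046 0.048 0.049 0.051]
  lm 0.65 [ 0.6236 -0.0812  0.042 ]
handle_right 0.55 299 [0.001 0.043 0.047 0.049 0.05 ]
  lm 0.73 [ 0.6042 -0.0749  0.042 ]
```

```bash
python3 - <<'E'
import numpy as np,cv2
a=np.radians(-16.8);R=np.array([[np.cos(a),-np.sin(a)],[np.sin(a),np.cos(a)]])
for n in("top","scene"):
    w=np.load(n+".npy").reshape(-1,3);q=(w[:,:2]-[.5763,-.067])@R*1000;z=w[:,2]*1000
    im=cv2.imread(f"pics/{n}1.png").reshape(-1,3).mean(1)
    ok=(abs(q[:,0])<140)&(abs(q[:,1])<60)&(z>16)
    print(n)
    # grid map of height
    G=np.full((24,44),-1)
    for (x,y),h in zip(q[ok],z[ok]):
        i=int((60-y)//5);j=int((x+140)//5)
        if 0<=i<24 and 0<=j<44:G[i,j]=max(G[i,j],h)
    print("      "+" ".join("%4d"%(-140+5*j) for j in range(44)))
    for i in range(24):print("%4d: "%(60-5*i)+" ".join("   ." if g<0 else "%4d"%g for g in G[i]))
    m=ok&(z>17)&(z<30)&(abs(q[:,1])<35)&(q[:,0]>-60);print(m.sum(),np.percentile(q[m],[2,10,50,90,98],axis=0).round(1).tolist())
    m=ok&(z>52);print(m.sum(),np.c_[q[m],z[m],im[m]].round(0).astype(int).tolist())
E
```

```text
top
      -140 -135 -130 -125 -120 -115 -110 -105 -100  -95  -90  -85  -80  -75  -70  -65  -60  -55  -50  -45  -40  -35  -30  -25  -20  -15  -10   -5    0    5   10   15   20   25   30   35   40   45   50   55   60   65   70   75
  60:    .    .    .    .    .    .    .    .    .    .    .    .    .    .    .    .    .    .    .    .    .    .    .    .    .    .    .    .    .    .    .    .    .    .    .    .    .    .    .    .    .    .    .    .
  55:    .    .    .    .    .    .    .    .    .    .    .    .    .    .    .    .    .    .    .    .    .    .    .    .    .    .    .    .    .    .    .    .    .    .    .    .    .    .    .    .    .    .    .    .
  50:    .    .    .    .    .    .    .    .    .    .    .    .    .    .    .    .    .   17    .    .    .    .    .    .    .    .    .    .    .    .    .    .    .    .    .    .    .    .   18    .    .    .    .    .
  45:    .    .    .    .    .    .    .    .    .    .    .    .    .    .    .    .    .    .    .    .    .    .    .    .    .    .    .    .    .   18    .    .    .    .    .   16   20  
[... 10832 characters left out ...]
   .    .    .    .    .    .    .    .    .    .    .    .
 -55:    .    .    .    .    .    .    .    .    .    .    .    .    .    .    .    .    .    .    .    .    .    .   45   47    .    .    .    .    .    .    .    .    .    .    .    .    .    .    .    .    .    .    .    .
173 [[-46.1, -30.3], [-43.3, -19.5], [-17.6, 2.3], [44.8, 23.0], [47.3, 28.2]]
18 [[29, -2, 55, 160], [31, 0, 56, 164], [28, 4, 53, 153], [32, 5, 56, 128], [32, -5, 55, 139], [33, -3, 55, 157], [34, -1, 55, 166], [34, 2, 55, 162], [34, 4, 54, 140], [35, -6, 55, 116], [37, -4, 56, 135], [37, -2, 55, 147], [38, 0, 56, 145], [40, 2, 57, 123], [39, -3, 54, 107], [40, 0, 54, 105], [41, 2, 54, 93], [38, -10, 52, 62]]
```

```bash
cat >> h.py <<'E'
from scipy.spatial.transform import Rotation as Ro
def plan(pos,yaw):
    """shift/turn to TCP pos, pointing down, tool y at world angle yaw (deg)"""
    s=r.state();R0=Ro.from_rotvec(s["ee_rot"]).as_matrix()
    a=np.radians(yaw);y=np.array([np.cos(a),np.sin(a),0]);z=np.array([0,0,-1.]);R1=np.c_[np.cross(y,z),y,z]
    d=R0.T@(np.array(pos)-s["tool_pos"]);t=Ro.from_matrix(R0.T@R1).as_rotvec()
    print("t",round(s["time"],2),"pos",s["tool_pos"].round(4),"d",(d/.5).round(4),"rot",(t/np.pi).round(4),"w",round(s["gripper_width"],4))
E
python3 - <<'E'
from h import *
for n in("top","scene"):
    w=np.load(n+".npy").reshape(-1,3);m=(w[:,2]>.1)
    c={}
    for q in w[m]:
        k=tuple((q[:2]//.06).astype(int));c.setdefault(k,[]).append(q[2])
    print(n,{(round(k[0]*.06,2),round(k[1]*.06,2)):(len(v),round(max(v),3)) for k,v in c.items() if len(v)>3})
plan([.605,.1885,.2],99)
E
```

```text
top {(np.float64(0.78), np.float64(-0.72)): (138, np.float64(0.172)), (np.float64(0.78), np.float64(-0.78)): (17, np.float64(0.134)), (np.float64(0.78), np.float64(-0.66)): (56, np.float64(0.138)), (np.float64(0.72), np.float64(-0.72)): (385, np.float64(0.176)), (np.float64(0.72), np.float64(-0.66)): (458, np.float64(0.175)), (np.float64(0.72), np.float64(-0.6)): (182, np.float64(0.154)), (np.float64(0.72), np.float64(-0.78)): (29, np.float64(0.172)), (np.float64(0.66), np.float64(-0.66)): (548, np.float64(0.177)), (np.float64(0.66), np.float64(-0.72)): (395, np.float64(0.175)), (np.float64(0.66), np.float64(-0.78)): (195, np.float64(0.173)), (np.float64(0.66), np.float64(-0.6)): (69, np.float64(0.134)), (np.float64(0.72), np.float64(-0.42)): (10, np.float64(0.111)), (np.float64(0.72), np.float64(-0.48)): (5, np.float64(0.107)), (np.float64(0.66), np.float64(-0.42)): (425, np.float64(0.254)), (np.float64(0.66), np.float64(-0.48)): (132, np.float64(0.256)), (np.float64(0.6), np.float64(-0.66)): (394, np.float64(0.172)), (np.float64(0.6), np.float64(-0.72)): (365, np.float64(0.17)), (n
[... 14673 characters left out ...]
)): (28, np.float64(0.115)), (np.float64(0.6), np.float64(-0.48)): (61, np.float64(0.115)), (np.float64(0.72), np.float64(-0.42)): (65, np.float64(0.111)), (np.float64(0.72), np.float64(-0.48)): (72, np.float64(0.111)), (np.float64(0.6), np.float64(-0.66)): (34, np.float64(0.132)), (np.float64(0.66), np.float64(-0.66)): (357, np.float64(0.133)), (np.float64(0.66), np.float64(-0.6)): (61, np.float64(0.133)), (np.float64(0.72), np.float64(-0.66)): (847, np.float64(0.17)), (np.float64(0.72), np.float64(-0.6)): (762, np.float64(0.133)), (np.float64(0.78), np.float64(-0.66)): (6, np.float64(0.13))}
t 1.8 pos [0.2288 0.635  0.2396] d [-1.0106 -0.5852  0.0793] rot [-0.     -0.     -0.1601] w 0.0877
```

Request:
drive_tool(
  series=[
    {"dx":-0.1,"dy":-0.058,"dz":0.0,"rz":-0.016,"gripper":0.2},
    {"dx":-0.2,"dy":-0.116,"dz":0.01,"rz":-0.032,"gripper":0.2},
    {"dx":-0.3,"dy":-0.174,"dz":0.02,"rz":-0.048,"gripper":0.2},
    {"dx":-0.4,"dy":-0.232,"dz":0.03,"rz":-0.064,"gripper":0.2},
    {"dx":-0.505,"dy":-0.293,"dz":0.04,"rz":-0.08,"gripper":0.2},
  ],
)

```text
invalid input at $.series[0]: expected keys dx, dy, dz, rx, ry, rz, gripper
```

```bash
python3 -c "
from h import *
plan([.605,.1885,.16],99)"
```

```text
t 1.8 pos [0.2288 0.635  0.2396] d [-1.0106 -0.5852  0.1593] rot [-0.     -0.     -0.1601] w 0.0877
```

Request:
drive_tool(
  series=[
    {"dx":-0.1,"dy":-0.058,"dz":0.0,"rx":0,"ry":0,"rz":-0.016,"gripper":0.2},
    {"dx":-0.2,"dy":-0.116,"dz":0.01,"rx":0,"ry":0,"rz":-0.032,"gripper":0.2},
    {"dx":-0.3,"dy":-0.174,"dz":0.02,"rx":0,"ry":0,"rz":-0.048,"gripper":0.2},
    {"dx":-0.4,"dy":-0.232,"dz":0.03,"rx":0,"ry":0,"rz":-0.064,"gripper":0.2},
    {"dx":-0.505,"dy":-0.293,"dz":0.04,"rx":0,"ry":0,"rz":-0.08,"gripper":0.2},
  ],
)

```text
time: 2.42
tool_pos: [0.4177, 0.4104, 0.2198]
ee_rot: [0.145, 3.138, 0.001]
force: [0.7, 1.0, 0.1]
gripper_width: 0.0528
grip_force: 0.0
```

```bash
python3 -c "
from h import *
plan([.605,.1885,.16],99)"
```

```text
t 2.42 pos [0.4177 0.4104 0.2198] d [-0.4139 -0.4075  0.1195] rot [ 0.0002  0.0001 -0.0794] w 0.0528
```

Request:
drive_tool(
  series=[
    {"dx":-0.083,"dy":-0.082,"dz":0.024,"rx":0,"ry":0,"rz":-0.016,"gripper":0.2},
    {"dx":-0.166,"dy":-0.163,"dz":0.048,"rx":0,"ry":0,"rz":-0.032,"gripper":0.2},
    {"dx":-0.248,"dy":-0.245,"dz":0.072,"rx":0,"ry":0,"rz":-0.048,"gripper":0.2},
    {"dx":-0.331,"dy":-0.326,"dz":0.096,"rx":0,"ry":0,"rz":-0.064,"gripper":0.2},
    {"dx":-0.414,"dy":-0.4075,"dz":0.12,"rx":0,"ry":0,"rz":-0.079,"gripper":0.2},
  ],
)

```text
time: 3.05
tool_pos: [0.6047, 0.188, 0.1595]
ee_rot: [-0.244, 3.131, 0.001]
force: [0.2, 0.4, 0.1]
gripper_width: 0.053
grip_force: 0.0
```

```bash
python3 - <<'E'
from h import *
plan([.605,.1885,.068],99)
p=eyes.read_camera("scene");cv2.imwrite("pics/s2.png",cv2.resize(p["img"][60:240,260:460],None,fx=3,fy=3,interpolation=2))
w=cloud(p)
m=(np.hypot(w[...,0]-.605,w[...,1]-.1885)<.02)&(w[...,2]>.075)&(w[...,2]<.1);print(m.sum(),w[m].mean(0).round(4))
E
```

```text
t 3.05 pos [0.6047 0.188  0.1595] d [-0.0005  0.0009  0.1831] rot [ 0.0001  0.0002 -0.0005] w 0.053
40 [0.6062 0.1871 0.0833]
```

View pics/s2.png

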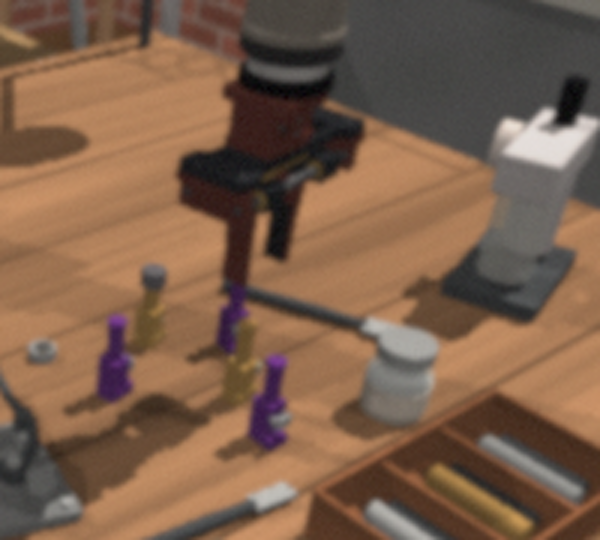

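Request:
drive_tool(
  series=[
    {"dx":0,"dy":0,"dz":0.06,"rx":0,"ry":0,"rz":0,"gripper":0.2},
    {"dx":0,"dy":0,"dz":0.12,"rx":0,"ry":0,"rz":0,"gripper":0.2},
    {"dx":0,"dy":0,"dz":0.16,"rx":0,"ry":0,"rz":0,"gripper":0.2},
    {"dx":0,"dy":0,"dz":0.183,"rx":0,"ry":0,"rz":0,"gripper":0.2},
    {"dx":0,"dy":0,"dz":0.183,"rx":0,"ry":0,"rz":0,"gripper":-0.4},
  ],
  force=15,
)

```text
time: 3.72
tool_pos: [0.6033, 0.1893, 0.0678]
ee_rot: [0.241, -3.132, 0.0]
force: [-0.3, -0.2, 0.5]
gripper_width: 0.0461
grip_force: 0.0
```

Request:
drive_tool(
  series=[
    {"dx":0,"dy":0,"dz":0,"rx":0,"ry":0,"rz":0,"gripper":-1},
    {"dx":0,"dy":0,"dz":0,"rx":0,"ry":0,"rz":0,"gripper":-1},
    {"dx":0,"dy":0,"dz":0,"rx":0,"ry":0,"rz":0,"gripper":-1},
  ],
  force=20,
)

```text
time: 4.1
tool_pos: [0.6039, 0.1894, 0.0688]
ee_rot: [-0.241, 3.131, 0.001]
force: [0.1, -0.1, -0.3]
gripper_width: 0.0164
grip_force: 0.5
```

Request:
drive_tool(
  series=[
    {"dx":0,"dy":0,"dz":0,"rx":0,"ry":0,"rz":0,"gripper":-1},
    {"dx":0,"dy":0,"dz":-0.03,"rx":0,"ry":0,"rz":0,"gripper":-1},
    {"dx":0,"dy":0,"dz":-0.1,"rx":0,"ry":0,"rz":0,"gripper":-1},
    {"dx":0,"dy":0,"dz":-0.17,"rx":0,"ry":0,"rz":0,"gripper":-1},
    {"dx":0,"dy":0,"dz":-0.23,"rx":0,"ry":0,"rz":0,"gripper":-1},
  ],
  force=20,
)

```text
time: 4.72
tool_pos: [0.6035, 0.1892, 0.1852]
ee_rot: [-0.241, 3.132, 0.0]
force: [0.2, -0.2, -2.2]
gripper_width: 0.0159
grip_force: 20.0
```

```bash
python3 - <<'E'
from h import *
print(r.state()["grip_force"])
c,s=np.cos(np.radians(-17.2)),np.sin(np.radians(-17.2))
# neck target 5mm to press -y
print(t:=np.array([.551,-.0585])-.005*np.array([-s,c]))
plan([*t,.18],72.8)
E
```

```text
19.99899387359619
[ 0.54952146 -0.06327639]
t 4.72 pos [0.6035 0.1892 0.1852] d [ 0.1839 -0.4824  0.0102] rot [1.000e-04 2.000e-04 1.444e-01] w 0.0159
```

Request:
drive_tool(
  series=[
    {"dx":0.037,"dy":-0.097,"dz":0,"rx":0,"ry":0,"rz":0.029,"gripper":-1},
    {"dx":0.074,"dy":-0.193,"dz":0,"rx":0,"ry":0,"rz":0.058,"gripper":-1},
    {"dx":0.11,"dy":-0.29,"dz":0,"rx":0,"ry":0,"rz":0.087,"gripper":-1},
    {"dx":0.147,"dy":-0.386,"dz":0.005,"rx":0,"ry":0,"rz":0.116,"gripper":-1},
    {"dx":0.184,"dy":-0.4825,"dz":0.01,"rx":0,"ry":0,"rz":0.144,"gripper":-1},
  ],
  force=20,
)

```text
time: 5.35
tool_pos: [0.5489, -0.0648, 0.1789]
ee_rot: [0.472, 3.105, 0.001]
force: [0.6, -0.1, -1.5]
gripper_width: 0.0156
grip_force: 20.0
```

```bash
python3 - <<'E'
from h import *
plan([.5495,-.0633,.13],72.8)
p=eyes.read_camera("scene");w=cloud(p);np.save("held.npy",w);cv2.imwrite("pics/held_full.png",p["img"])
cv2.imwrite("pics/held.png",cv2.resize(p["img"][120:250,200:330],None,fx=4.5,fy=4.5,interpolation=2))
s=r.state()["tool_pos"]
m=(np.hypot(w[...,0]-s[0],w[...,1]-s[1])<.035)&(w[...,2]>s[2]-.075)&(w[...,2]<s[2]-.015)
q=w[m];print(m.sum())
for lo in range(-75,-15,6):
    k=q[(q[:,2]-s[2]>lo/1e3)&(q[:,2]-s[2]<lo/1e3+.006)]
    if len(k):print(lo,len(k),((k-s)[:,:2]*1000).round(0).astype(int).tolist())
E
```

```text
t 5.35 pos [ 0.5489 -0.0648  0.1789] d [-0.0002  0.0031  0.0978] rot [ 0.0001  0.0002 -0.0004] w 0.0156
241
-69 19 [[-9, 1], [-1, -2], [16, 19], [13, 6], [13, 9], [15, 11], [17, 13], [16, 16], [19, 17], [19, 20], [7, -4], [10, -3], [10, 0], [11, 2], [13, 3], [12, 7], [14, 9], [14, 12], [11, -4]]
-63 26 [[11, 26], [-8, 0], [0, -2], [0, -3], [9, 1], [9, 3], [12, 7], [17, 13], [16, 16], [18, 18], [18, 21], [7, -4], [10, -4], [11, 2], [14, 3], [14, 6], [14, 9], [15, 11], [15, 14], [16, 16], [19, 20], [9, -6], [14, -6], [11, -1], [12, 1], [14, 3]]
-57 36 [[1, 27], [-8, 0], [3, 25], [-10, 1], [7, 23], [7, 26], [-6, -1], [0, -3], [9, 21], [10, 23], [-1, -2], [11, 5], [14, 8], [14, 12], [17, 12], [14, 18], [16, 19], [15, 23], [8, -5], [10, -3], [11, -1], [12, 1], [13, 3], [13, 6], [15, 8], [15, 11], [16, 14], [16, 16], [19, 17], [20, 20], [9, -5], [11, -4], [14, 3], [15, 8], [16, 10], [13, -2]]
-51 22 [[-8, 0], [-9, 1], [0, -2], [0, -2], [12, 5], [13, 7], [14, 12], [16, 13], [10, -6], [12, -4], [10, 0], [13, 1], [13, 4], [14, 6], [18, 6], [15, 11], [15, 14], [10, -6], [9, -3], [12, -2], [13,
[... 643 characters left out ...]
8, 24], [11, 25], [-6, -1], [0, -2], [11, 23], [13, 24], [16, 25], [3, -4], [13, 4], [13, 6], [14, 9], [16, 10], [16, 13], [16, 22], [8, -5], [11, -4], [11, 2], [13, 3], [14, 6], [15, 8], [17, 10], [16, 13], [8, -5], [9, -2], [11, -1], [13, 4], [18, 9]]
-27 35 [[2, 20], [8, 16], [-5, -1], [0, -2], [3, -1], [9, 4], [10, 6], [10, 9], [8, 13], [11, 14], [12, 16], [4, -4], [5, -2], [7, -1], [6, 3], [11, 2], [10, 6], [13, 7], [13, 10], [14, 12], [15, 14], [7, -4], [12, -4], [11, -1], [12, 1], [12, 4], [14, 6], [17, 7], [15, 11], [16, 13], [8, -5], [10, -3], [12, -1], [13, 0], [14, -3]]
-21 12 [[8, 13], [10, 15], [12, 7], [9, 12], [8, -1], [8, 2], [9, 4], [11, 5], [9, 9], [10, 12], [7, 0], [8, 1]]
```

View pics/held.png

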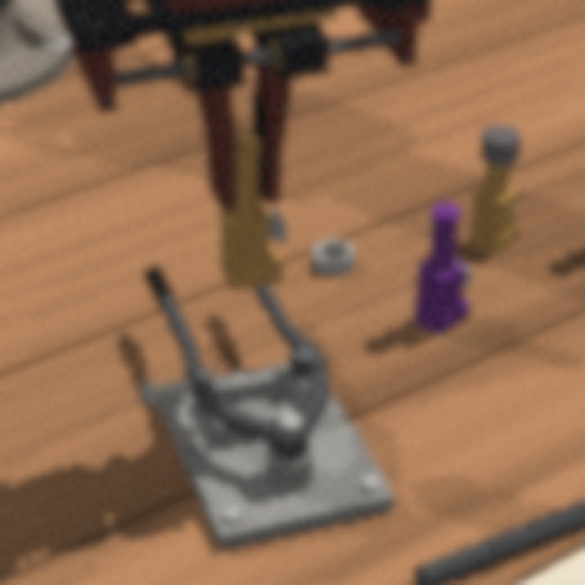

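```bash
python3 - <<'E'
from h import *
w=np.load("held.npy");s=np.array([.5489,-.0648,.1789]);q=((w-s)*1000).reshape(-1,3);q=q[np.isfinite(q[:,0])]
c,S=np.cos(np.radians(-17.2)),np.sin(np.radians(-17.2))
P=np.c_[q[:,:2]@np.array([[c,-S],[S,c]]),q[:,2]]  # press-aligned coords
m=(P[:,0]>8)&(P[:,0]<14)&(P[:,1]>-10)&(P[:,1]<17)&(P[:,2]>-66)&(P[:,2]<-30)
for _ in range(3):
    a=np.polyfit(P[m,1],P[m,0],1);m&=abs(P[:,0]-np.polyval(a,P[:,1]))<1.8
print("face",m.sum(),"yaw err deg",-np.degrees(a[0]),"x at axis",a[1])
# base edges in scene cloud (initial) for yaw; wall tops
for n in("scene","top"):
    w=np.load(n+".npy").reshape(-1,3);B=(w[:,:2]-[.551,-.0585])*1000@np.array([[c,-S],[S,c]]);z=w[:,2]*1000
    for nm,mm in(("frontwall",(z>20)&(z<30)&(abs(B[:,1])<22)&(abs(B[:,0]+17)<9)),("backwall",(z>20)&(z<30)&(abs(B[:,1])<22)&(abs(B[:,0]-17)<9)),
      ("L",(z>42)&(B[:,0]<-50)&(B[:,0]>-115)&(abs(B[:,1]-31)<12)),("Rr",(z>42)&(B[:,0]<-50)&(B[:,0]>-115)&(abs(B[:,1]+31)<12)),("pin",(z>52)&(np.hypot(B[:,0]-60,B[:,1])<9))):
        print(n,nm,mm.sum(),B[mm].mean(0).round(1),np.percentile(B[mm],[3,97],axis=0).round(1).tolist(),"slope",np.polyfit(B[mm,0],B[mm,1],1).round(3)[0] if nm in("L","Rr") else "")
E
```

```text
face 99 yaw err deg 0.5326393225780732 x at axis 11.202871317869185
scene frontwall 56 [-15.    1.3] [[-20.3, -18.1], [-11.5, 20.5]] slope 
scene backwall 22 [16.8  8.5] [[10.9, -4.2], [21.1, 21.2]] slope 
scene L 61 [-83.7  26.1] [[-113.6, 21.4], [-52.8, 32.0]] slope 0.027
scene Rr 58 [-83.9 -33. ] [[-111.9, -37.5], [-52.6, -27.0]] slope 0.002
scene pin 17 [61.6 -0.8] [[54.9, -6.3], [67.2, 4.3]] slope 
top frontwall 31 [-16.5   0.7] [[-20.2, -19.4], [-12.8, 20.8]] slope 
top backwall 32 [17.4  0.9] [[13.3, -20.7], [21.3, 21.4]] slope 
top L 65 [-83.2  28.2] [[-112.4, 23.4], [-52.4, 33.1]] slope 0.005
top Rr 70 [-84.2 -30.7] [[-112.3, -36.4], [-52.8, -25.7]] slope 0.011
top pin 11 [59.3  0.8] [[54.3, -4.4], [64.0, 7.8]] slope
```

```bash
python3 -c "
from h import *
plan([.5500,-.0629,.1],72.8)"
```

```text
t 5.4 pos [ 0.5465 -0.0735  0.1787] d [-0.0002  0.0231  0.1573] rot [-0.0014  0.     -0.0044] w 0.0156
```

Request:
drive_tool(
  series=[
    {"dx":0,"dy":0,"dz":0,"rx":0,"ry":0,"rz":0,"gripper":-1},
    {"dx":0,"dy":0,"dz":0,"rx":0,"ry":0,"rz":0,"gripper":-1},
    {"dx":0,"dy":0,"dz":0,"rx":0,"ry":0,"rz":0,"gripper":-1},
  ],
  force=20,
)

```text
time: 5.78
tool_pos: [0.5499, -0.0616, 0.1783]
ee_rot: [0.463, 3.107, 0.001]
force: [-0.0, 0.7, -2.0]
gripper_width: 0.0156
grip_force: 20.0
```

```bash
python3 -c "
from h import *
plan([.5500,-.0629,.1],72.8)"
```

```text
t 5.78 pos [ 0.5499 -0.0616  0.1783] d [-0.0009 -0.0025  0.1565] rot [ 0.0002 -0.      0.0013] w 0.0156
```

Request:
drive_tool(
  series=[
    {"dx":0,"dy":-0.002,"dz":0.05,"rx":0,"ry":0,"rz":0,"gripper":-1},
    {"dx":0,"dy":-0.002,"dz":0.1,"rx":0,"ry":0,"rz":0,"gripper":-1},
    {"dx":0,"dy":-0.002,"dz":0.14,"rx":0,"ry":0,"rz":0,"gripper":-1},
    {"dx":0,"dy":-0.002,"dz":0.15,"rx":0,"ry":0,"rz":0,"gripper":-1},
    {"dx":0,"dy":-0.002,"dz":0.15,"rx":0,"ry":0,"rz":0,"gripper":-1},
  ],
  force=20,
)

```text
time: 6.4
tool_pos: [0.5495, -0.0637, 0.1033]
ee_rot: [-0.466, -3.107, -0.0]
force: [0.9, -0.5, -1.2]
gripper_width: 0.0156
grip_force: 20.0
```

```bash
python3 - <<'E'
from h import *
p=eyes.read_camera("scene")
plan([.5500,-.0629,.081],72.8)
cv2.imwrite("pics/h2.png",cv2.resize(p["img"][150:240,210:320],None,fx=6,fy=6,interpolation=2))
E
```

```text
t 6.45 pos [ 0.5498 -0.0638  0.1037] d [0.0003 0.0019 0.0455] rot [0.0001 0.0003 0.0007] w 0.0154
```

View pics/h2.png

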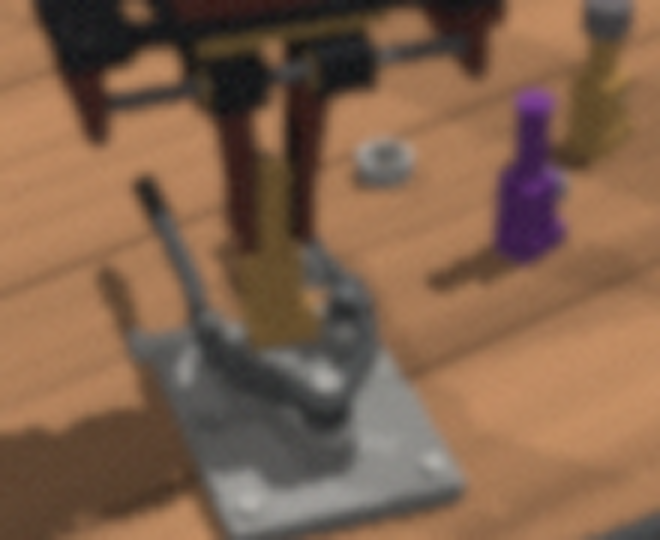

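Request:
drive_tool(
  series=[
    {"dx":0,"dy":0.001,"dz":0.008,"rx":0,"ry":0,"rz":0,"gripper":-1},
    {"dx":0,"dy":0.001,"dz":0.016,"rx":0,"ry":0,"rz":0,"gripper":-1},
    {"dx":0,"dy":0.001,"dz":0.022,"rx":0,"ry":0,"rz":0,"gripper":-1},
    {"dx":0,"dy":0.001,"dz":0.027,"rx":0,"ry":0,"rz":0,"gripper":-1},
    {"dx":0,"dy":0.001,"dz":0.027,"rx":0,"ry":0,"rz":0,"gripper":-1},
  ],
  force=20,
)

```text
time: 7.08
tool_pos: [0.5493, -0.0637, 0.0894]
ee_rot: [-0.467, -3.106, 0.0]
force: [-0.2, 0.2, -3.1]
gripper_width: 0.0152
grip_force: 20.0
```

Request:
drive_tool(
  series=[
    {"dx":0,"dy":0,"dz":0.004,"rx":0,"ry":0,"rz":0,"gripper":-1},
    {"dx":0,"dy":0,"dz":0.008,"rx":0,"ry":0,"rz":0,"gripper":-1},
    {"dx":0,"dy":0,"dz":0.012,"rx":0,"ry":0,"rz":0,"gripper":-1},
    {"dx":0,"dy":0,"dz":0.014,"rx":0,"ry":0,"rz":0,"gripper":-1},
    {"dx":0,"dy":0,"dz":0.014,"rx":0,"ry":0,"rz":0,"gripper":-1},
  ],
  force=20,
)

```text
time: 7.7
tool_pos: [0.5494, -0.0637, 0.0825]
ee_rot: [-0.467, -3.106, 0.0]
force: [0.5, 1.3, -2.6]
gripper_width: 0.0156
grip_force: 20.0
```

Still hanging freely; ease down in small steps to feel the floor.

Request:
drive_tool(
  series=[
    {"dx":0,"dy":0,"dz":0.001,"rx":0,"ry":0,"rz":0,"gripper":-1},
    {"dx":0,"dy":0,"dz":0.002,"rx":0,"ry":0,"rz":0,"gripper":-1},
    {"dx":0,"dy":0,"dz":0.003,"rx":0,"ry":0,"rz":0,"gripper":-1},
  ],
  force=20,
)

```text
time: 8.07
tool_pos: [0.5495, -0.0637, 0.0812]
ee_rot: [0.467, 3.107, 0.0]
force: [-0.5, -0.5, -2.3]
gripper_width: 0.0156
grip_force: 20.0
```

Request:
drive_tool(
  series=[
    {"dx":0,"dy":0,"dz":0.001,"rx":0,"ry":0,"rz":0,"gripper":-1},
    {"dx":0,"dy":0,"dz":0.001,"rx":0,"ry":0,"rz":0,"gripper":-1},
  ],
  force=20,
)

```text
time: 8.32
tool_pos: [0.5494, -0.0637, 0.0807]
ee_rot: [0.467, 3.107, 0.0]
force: [-0.7, 0.1, -1.1]
gripper_width: 0.0154
grip_force: 20.0
```

Request:
drive_tool(
  series=[
    {"dx":0,"dy":0,"dz":0.0005,"rx":0,"ry":0,"rz":0,"gripper":-0.4},
    {"dx":0,"dy":0,"dz":0.0005,"rx":0,"ry":0,"rz":0,"gripper":-0.2},
    {"dx":0,"dy":0,"dz":0.0005,"rx":0,"ry":0,"rz":0,"gripper":-0.1},
    {"dx":0,"dy":0,"dz":-0.03,"rx":0,"ry":0,"rz":0,"gripper":-0.1},
    {"dx":0,"dy":0,"dz":-0.12,"rx":0,"ry":0,"rz":0,"gripper":-0.1},
  ],
  force=10,
)

```text
time: 8.95
tool_pos: [0.548, -0.0636, 0.1404]
ee_rot: [-0.467, -3.103, 0.001]
force: [0.0, -0.6, -0.3]
gripper_width: 0.0392
grip_force: 0.0
```

```bash
cat > look.py <<'E'
from h import *
import sys
c,S=np.cos(np.radians(-17.2)),np.sin(np.radians(-17.2));M=np.array([[c,-S],[S,c]])
for n in("top","scene"):
    p=eyes.read_camera(n);w=cloud(p).reshape(-1,3);B=(w[:,:2]-[.551,-.0585])*1000@M;z=w[:,2]*1000
    for nm,mm in(("neck",(z>62)&(z<102)&(np.hypot(B[:,0],B[:,1]+3)<16)),("L",(z>42)&(z<56)&(B[:,0]<-35)&(B[:,0]>-75)&(B[:,1]>2)&(B[:,1]<42)),("R",(z>42)&(z<56)&(B[:,0]<-35)&(B[:,0]>-75)&(B[:,1]<-2)&(B[:,1]>-42))):
        if mm.sum():print(n,nm,mm.sum(),B[mm].mean(0).round(1),z[mm].max().round(0))
    cv2.imwrite(f"pics/{sys.argv[1]}_{n}.png",cv2.resize(p["img"][140:250,200:310],None,fx=5,fy=5,interpolation=2))
E
python3 look.py a; python3 -c "
from h import *
t=np.array([.551,-.0585])+np.array([-.055*.955,.055*.296]);print(t)
plan([*t,.13],72.8)"
```

```text
scene neck 91 [ 5.1 -7.5] 101.0
scene L 31 [-52.1  27. ] 50.0
scene R 33 [-54.  -32.8] 50.0
[ 0.498475 -0.04222 ]
t 9.05 pos [ 0.5525 -0.0642  0.1457] d [0.1165 0.01   0.0305] rot [0.0008 0.0025 0.0003] w 0.0394
```

View pics/a_scene.png

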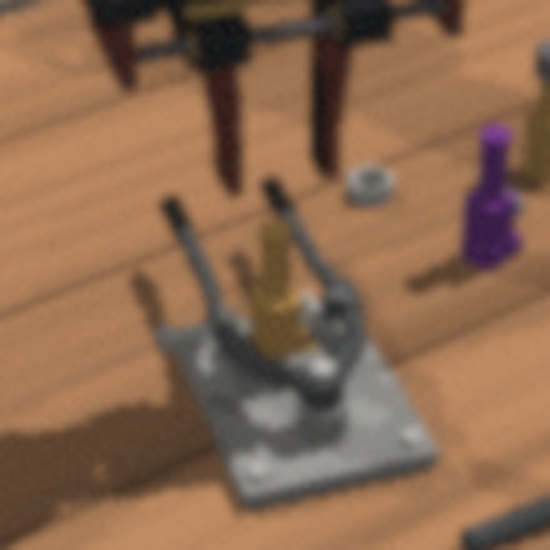

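Request:
drive_tool(
  series=[
    {"dx":0.04,"dy":0.004,"dz":0,"rx":0,"ry":0,"rz":0,"gripper":1},
    {"dx":0.08,"dy":0.006,"dz":0,"rx":0,"ry":0,"rz":0,"gripper":1},
    {"dx":0.11,"dy":0.007,"dz":0,"rx":0,"ry":0,"rz":0,"gripper":1},
    {"dx":0.11,"dy":0.007,"dz":0,"rx":0,"ry":0,"rz":0,"gripper":1},
    {"dx":0.11,"dy":0.007,"dz":0,"rx":0,"ry":0,"rz":0,"gripper":1},
  ],
  force=3,
)

```text
time: 9.68
tool_pos: [0.4987, -0.0443, 0.1409]
ee_rot: [0.467, 3.106, 0.0]
force: [-0.2, -1.3, 0.9]
gripper_width: 0.0857
grip_force: 0.0
```

```bash
python3 -c "
from h import *
plan([.4981,-.0434,.042],72.8)"
```

```text
t 9.68 pos [ 0.4987 -0.0443  0.1409] d [0.0018 0.0014 0.1979] rot [0.0001 0.0003 0.0005] w 0.0857
```

Request:
drive_tool(
  series=[
    {"dx":0.002,"dy":0.0015,"dz":0.04,"rx":0,"ry":0,"rz":0,"gripper":1},
    {"dx":0.002,"dy":0.0015,"dz":0.09,"rx":0,"ry":0,"rz":0,"gripper":1},
    {"dx":0.002,"dy":0.0015,"dz":0.14,"rx":0,"ry":0,"rz":0,"gripper":1},
    {"dx":0.002,"dy":0.0015,"dz":0.18,"rx":0,"ry":0,"rz":0,"gripper":1},
    {"dx":0.002,"dy":0.0015,"dz":0.198,"rx":0,"ry":0,"rz":0,"gripper":1},
  ],
  force=3,
)

```text
time: 10.3
tool_pos: [0.4973, -0.0434, 0.0406]
ee_rot: [-0.468, -3.106, 0.001]
force: [-0.2, -0.8, -0.1]
gripper_width: 0.0876
grip_force: 0.0
```

Request:
drive_tool(
  series=[
    {"dx":0,"dy":0,"dz":0,"rx":0,"ry":0,"rz":0,"gripper":0.85},
    {"dx":0,"dy":0,"dz":0,"rx":0,"ry":0,"rz":0,"gripper":0.75},
    {"dx":0,"dy":0,"dz":0,"rx":0,"ry":0,"rz":0,"gripper":0.65},
    {"dx":0,"dy":0,"dz":0,"rx":0,"ry":0,"rz":0,"gripper":0.6},
  ],
  force=3,
)

```text
time: 10.8
tool_pos: [0.4974, -0.0431, 0.0421]
ee_rot: [0.467, 3.106, 0.0]
force: [-0.1, 0.9, 0.1]
gripper_width: 0.0704
grip_force: 0.0
```

Request:
drive_tool(
  series=[
    {"dx":0,"dy":0,"dz":0,"rx":0,"ry":0,"rz":0,"gripper":0.55},
    {"dx":0,"dy":0,"dz":0,"rx":0,"ry":0,"rz":0,"gripper":0.5},
    {"dx":0,"dy":0,"dz":0,"rx":0,"ry":0,"rz":0,"gripper":0.45},
    {"dx":0,"dy":0,"dz":0,"rx":0,"ry":0,"rz":0,"gripper":0.4},
    {"dx":0,"dy":0,"dz":0,"rx":0,"ry":0,"rz":0,"gripper":0.35},
  ],
  force=3,
)

```text
time: 11.42
tool_pos: [0.497, -0.0431, 0.0416]
ee_rot: [-0.467, -3.106, 0.0]
force: [-0.9, 1.2, 0.3]
gripper_width: 0.0592
grip_force: 0.4
```

Request:
drive_tool(
  series=[
    {"dx":0,"dy":0,"dz":0,"rx":0,"ry":0,"rz":0,"gripper":0.3},
    {"dx":0,"dy":0,"dz":0,"rx":0,"ry":0,"rz":0,"gripper":0.25},
    {"dx":0,"dy":0,"dz":0,"rx":0,"ry":0,"rz":0,"gripper":0.2},
    {"dx":0,"dy":0,"dz":0,"rx":0,"ry":0,"rz":0,"gripper":0.2},
  ],
  force=3,
)

```text
time: 11.92
tool_pos: [0.4971, -0.0429, 0.0416]
ee_rot: [-0.467, -3.107, -0.0]
force: [-1.3, 1.4, -0.6]
gripper_width: 0.053
grip_force: 0.8
```

Request:
drive_tool(
  series=[
    {"dx":0,"dy":0,"dz":0,"rx":0,"ry":0,"rz":0,"gripper":0.17},
    {"dx":0,"dy":0,"dz":0,"rx":0,"ry":0,"rz":0,"gripper":0.13},
    {"dx":0,"dy":0,"dz":0,"rx":0,"ry":0,"rz":0,"gripper":0.09},
    {"dx":0,"dy":0,"dz":0,"rx":0,"ry":0,"rz":0,"gripper":0.05},
    {"dx":0,"dy":0,"dz":0,"rx":0,"ry":0,"rz":0,"gripper":0.05},
  ],
  force=3,
)

```text
time: 12.55
tool_pos: [0.497, -0.0431, 0.0416]
ee_rot: [-0.467, -3.106, -0.0]
force: [-0.8, 2.2, -0.4]
gripper_width: 0.0462
grip_force: 0.9
```

Request:
drive_tool(
  series=[
    {"dx":0,"dy":0,"dz":0,"rx":0,"ry":0,"rz":0,"gripper":0.01},
    {"dx":0,"dy":0,"dz":0,"rx":0,"ry":0,"rz":0,"gripper":-0.03},
    {"dx":0,"dy":0,"dz":0,"rx":0,"ry":0,"rz":0,"gripper":-0.07},
    {"dx":0,"dy":0,"dz":0,"rx":0,"ry":0,"rz":0,"gripper":-0.11},
    {"dx":0,"dy":0,"dz":0,"rx":0,"ry":0,"rz":0,"gripper":-0.11},
  ],
  force=3,
)

```text
time: 13.18
tool_pos: [0.4969, -0.0432, 0.0416]
ee_rot: [-0.467, -3.106, 0.0]
force: [-2.1, 0.6, 0.3]
gripper_width: 0.0437
grip_force: 3.1
```

Request:
drive_tool(
  series=[
    {"dx":0,"dy":0,"dz":0,"rx":0,"ry":0,"rz":0,"gripper":-0.11},
    {"dx":0,"dy":0,"dz":0,"rx":0,"ry":0,"rz":0,"gripper":-0.11},
    {"dx":0,"dy":0,"dz":0,"rx":0,"ry":0,"rz":0,"gripper":-0.11},
  ],
  force=6,
)

```text
time: 13.55
tool_pos: [0.4969, -0.0432, 0.0416]
ee_rot: [-0.468, -3.106, 0.0]
force: [-2.6, 1.6, 0.7]
gripper_width: 0.0426
grip_force: 6.2
```

Request:
drive_tool(
  series=[
    {"dx":0,"dy":0,"dz":0,"rx":0,"ry":0,"rz":0,"gripper":-0.11},
    {"dx":0,"dy":0,"dz":0,"rx":0,"ry":0,"rz":0,"gripper":-0.11},
    {"dx":0,"dy":0,"dz":0,"rx":0,"ry":0,"rz":0,"gripper":-0.11},
  ],
  force=8.5,
)

```text
time: 13.92
tool_pos: [0.4968, -0.0431, 0.0416]
ee_rot: [-0.467, -3.106, 0.0]
force: [-4.3, 2.0, 1.6]
gripper_width: 0.0413
grip_force: 8.7
```

Request:
drive_tool(
  series=[
    {"dx":0,"dy":0,"dz":0,"rx":0,"ry":0,"rz":0,"gripper":-0.11},
    {"dx":0,"dy":0,"dz":0,"rx":0,"ry":0,"rz":0,"gripper":-0.11},
    {"dx":0,"dy":0,"dz":0,"rx":0,"ry":0,"rz":0,"gripper":-0.11},
  ],
  force=10,
)

```text
time: 14.3
tool_pos: [0.4968, -0.0431, 0.0416]
ee_rot: [-0.467, -3.106, -0.0]
force: [-4.2, 2.6, 1.6]
gripper_width: 0.0405
grip_force: 10.3
```

Request:
drive_tool(
  series=[
    {"dx":0,"dy":0,"dz":0,"rx":0,"ry":0,"rz":0,"gripper":-0.11},
    {"dx":0,"dy":0,"dz":0,"rx":0,"ry":0,"rz":0,"gripper":-0.11},
    {"dx":0,"dy":0,"dz":0,"rx":0,"ry":0,"rz":0,"gripper":-0.11},
  ],
  force=11,
)

```text
time: 14.68
tool_pos: [0.4967, -0.0431, 0.0416]
ee_rot: [-0.467, -3.106, -0.0]
force: [-5.1, 2.5, 2.5]
gripper_width: 0.0393
grip_force: 10.8
```

Request:
drive_tool(
  series=[
    {"dx":0,"dy":0,"dz":0,"rx":0,"ry":0,"rz":0,"gripper":-0.13},
    {"dx":0,"dy":0,"dz":0,"rx":0,"ry":0,"rz":0,"gripper":-0.15},
    {"dx":0,"dy":0,"dz":0,"rx":0,"ry":0,"rz":0,"gripper":-0.17},
    {"dx":0,"dy":0,"dz":0,"rx":0,"ry":0,"rz":0,"gripper":-0.17},
  ],
  force=11.5,
)

```text
time: 15.18
tool_pos: [0.4965, -0.043, 0.0415]
ee_rot: [-0.467, -3.105, -0.0]
force: [-5.9, 1.6, 4.0]
gripper_width: 0.0371
grip_force: 7.0
```

Request:
drive_tool(
  series=[
    {"dx":0,"dy":0,"dz":0,"rx":0,"ry":0,"rz":0,"gripper":-0.19},
    {"dx":0,"dy":0,"dz":0,"rx":0,"ry":0,"rz":0,"gripper":-0.21},
    {"dx":0,"dy":0,"dz":0,"rx":0,"ry":0,"rz":0,"gripper":-0.23},
    {"dx":0,"dy":0,"dz":0,"rx":0,"ry":0,"rz":0,"gripper":-0.23},
  ],
  force=10,
)

```text
time: 15.68
tool_pos: [0.4971, -0.0433, 0.0416]
ee_rot: [-0.468, -3.107, 0.0]
force: [-3.9, 0.8, 0.8]
gripper_width: 0.0339
grip_force: 3.1
```

Request:
drive_tool(
  series=[
    {"dx":0,"dy":0,"dz":0,"rx":0,"ry":0,"rz":0,"gripper":-0.25},
    {"dx":0,"dy":0,"dz":0,"rx":0,"ry":0,"rz":0,"gripper":-0.27},
    {"dx":0,"dy":0,"dz":0,"rx":0,"ry":0,"rz":0,"gripper":-0.27},
  ],
  force=6,
)

```text
time: 16.05
tool_pos: [0.4971, -0.0433, 0.0416]
ee_rot: [-0.468, -3.107, 0.0]
force: [-4.6, -0.4, -0.4]
gripper_width: 0.0327
grip_force: 6.2
```

Request:
drive_tool(
  series=[
    {"dx":0,"dy":0,"dz":0,"rx":0,"ry":0,"rz":0,"gripper":-0.3},
    {"dx":0,"dy":0,"dz":0,"rx":0,"ry":0,"rz":0,"gripper":-0.3},
    {"dx":0,"dy":0,"dz":0,"rx":0,"ry":0,"rz":0,"gripper":-0.3},
  ],
  force=9,
)

```text
time: 16.42
tool_pos: [0.4971, -0.0432, 0.0416]
ee_rot: [-0.468, -3.106, 0.0]
force: [-4.4, 0.3, -0.8]
gripper_width: 0.0319
grip_force: 9.2
```

Request:
drive_tool(
  series=[
    {"dx":0,"dy":0,"dz":0,"rx":0,"ry":0,"rz":0,"gripper":0.0},
    {"dx":0,"dy":0,"dz":0,"rx":0,"ry":0,"rz":0,"gripper":0.4},
    {"dx":0,"dy":0,"dz":0,"rx":0,"ry":0,"rz":0,"gripper":0.6},
    {"dx":0,"dy":0,"dz":0,"rx":0,"ry":0,"rz":0,"gripper":0.6},
    {"dx":0,"dy":0,"dz":0,"rx":0,"ry":0,"rz":0,"gripper":0.6},
  ],
  force=9,
)

```text
time: 17.05
tool_pos: [0.4974, -0.0432, 0.0417]
ee_rot: [0.468, 3.106, 0.0]
force: [-0.6, 0.2, -0.0]
gripper_width: 0.0698
grip_force: 0.0
```

Request:
drive_tool(
  series=[
    {"dx":0,"dy":0,"dz":-0.02,"rx":0,"ry":0,"rz":0,"gripper":0.6},
    {"dx":0,"dy":0,"dz":-0.08,"rx":0,"ry":0,"rz":0,"gripper":0.6},
    {"dx":0,"dy":0,"dz":-0.16,"rx":0,"ry":0,"rz":0,"gripper":0.6},
    {"dx":0,"dy":0,"dz":-0.24,"rx":0,"ry":0,"rz":0,"gripper":0.6},
    {"dx":0,"dy":0,"dz":-0.3,"rx":0,"ry":0,"rz":0,"gripper":0.6},
  ],
  force=9,
)

```text
time: 17.68
tool_pos: [0.4974, -0.0433, 0.1941]
ee_rot: [0.468, 3.105, 0.001]
force: [0.6, 0.1, -1.3]
gripper_width: 0.0701
grip_force: 0.0
```

```bash
python3 look.py b
```

```text
scene neck 102 [ 4.5 -6.5] 100.0
scene L 7 [-69.6   3.9] 47.0
scene R 34 [-55.1 -13.4] 50.0
```

View pics/b_scene.png

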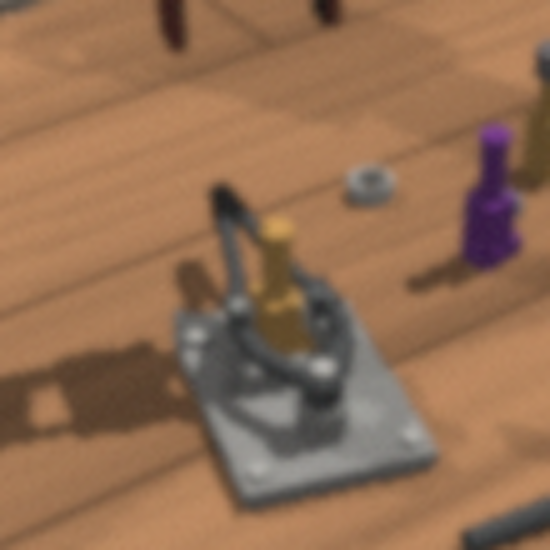

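```bash
python3 -c "
from bench import job
print(job.hand_in())"
```

```text
the job is handed in; nothing more can be done
None
```

I stood the coupling in the nest with its clip facing the left jaw, squeezed the handles until the clip gave (reading at most about 11 N per handle), and handed the job in with the coupling still standing and the arm clear. The clip being fully home is judged from the finger travel and the drop then rise in force, not from a direct view of the clip.

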